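# Pack the nested sample cups and hold the bayonet cap locked

### The arm

A 6-joint arm with a two-finger parallel gripper is mounted at the origin on the work surface; the furniture and walls round the work are solid. World frame = base frame: x ahead of the robot, y to its left, z up, the work surface at z = 0. Lengths are in m, angles in rad, forces in N, time in s.
With the tool pointing down it reaches from about 0.3 to 0.775 m from the base axis. Payload 14.6 kg.
Tool frame: the origin (TCP) lies at the very end of the fingers, on their centre line; the grasp point (between the pads) lies 19 mm behind it; z points along the fingers, y is the line along which they close (so a half turn about z gives the same grasp; the last joint's range is limited). The gripper opens to 94 mm and grips with 3 to 60 N. Pads are 16 mm wide; open, the fingers measure 119 mm over their backs; the gripper's body (75 mm by 177 mm) begins 78 mm behind the grasp point.
Start: joints at [1.153, 0.3, 1.521, -0, 1.321, -0.067], TCP at [0.189, 0.516, 0.205] pointing down, gripper open.
Joint ranges: [-3.03, 3.03], [-0.79, 2.21], [0.23, 2.52], [-1.04, 4.18], [0, 3.07], [-2.55, 2.55]. Speed limits (rad/s): [2.22, 2.22, 2.57, 3.14, 3.14, 3.14].

### API

Orientations are given as [roll, pitch, yaw] about the fixed x, y, z axes, in that order (R = Rz(yaw) Ry(pitch) Rx(roll)).
In Python, from station import * gives the robot as it stands.
- The arm moves only by the tool jog_arm, never from a script. Its argument "rows" is a list of rows, each a list of 3 entries, a list of its own where there are three numbers: the shift along the tool's x, y, z in m, then the turn about the tool's z in degrees, then the finger opening in m, from 0 to 0.094. A call has 1 to 12 rows; each row shifts and turns the commanded pose from where the row before left it, along the tool's axes as they then stand; what a row does not reach is not made up. A row lasts 1/12 s, in which the tool goes at most 41.7 mm and 7.16 degrees, less where a joint would pass 70% of its speed; a pose out of reach is approached as far as the arm can. A call is refused whole if a number of a shift passes 0.0417 or a number of a turn 7.16, either way. A call with a gripper value outside its range is refused whole. The fingers move at their own pace and stop on an object; "squeeze" is the grip in N (left out, the last holds). Time passes only in rows, so rows that do not move let the fingers close. It gives the time, the measured TCP pose, the force, the opening and the grip force at its end, in the units of the state.
- get_obs(): the state, without advancing time (a new reading comes with each control period).
- camera(name): name is "side" or "top" or "wrist"; returns a dict with "image" (480x640x3 uint8, red, green, blue), "range_z" (480x640 float32, m along the optical axis (not along the pixel's ray), 0 where there is no reading), "K" (3x3 intrinsics, pixels), "world_from_camera" (4x4, takes a point from camera to world coordinates); the wrist camera has in their place "T_tool_cam" (4x4, takes a point from camera to tool coordinates, whose origin is the TCP and whose axes are the flange's). Camera axes: x right, y up, looking along -z (the intrinsics and any distortion apply to the point x, -y, -z); pixel columns grow to the right and rows downward; lengths in m; the calibration is good to about 2 mm. The wrist camera is an equidistant fisheye: a pixel r from the principal point sees the ray r / f radians off the axis. A picture is of the moment at which its call begins: read the wrist's pose just before it.
- hand_in(): hands the job in; it is judged then, once.
Trained networks look in a picture, given as the dict that the camera call returned (one of the last four; its "shot" number tells which), for a name from the list of things; names that differ only in an ending like _2 or _b are one class to them, and where a whole thing is asked for, a point or a joint stands for the part that bears it (a point fixed in the world has none). Each returns a list of dicts, best first, with "p" (0 to 1); they miss things now and then, are a little off and sometimes report something else, mostly with a low value. They report only what shows in the picture. A call takes as long as a camera call. They do not tell look-alikes from the thing itself.
- search_frame(label, picture): "at" ([column, row] as shares, 0 to 1, of the picture: columns of its width, rows of its height, amid what is visible of it).
- spot_point(label, picture): "at" ([column, row] as shares, 0 to 1, of the picture: columns of its width, rows of its height: a listed point, or the origin of a listed thing).
The state is a dict: "time_s": time; "qpos": joint angles; "joint_vel": joint speeds; "tau": joint torques, N m; "ee_pos": TCP position; "eef_rot": TCP orientation; "force": force on the tool from outside, world axes, zero at the start; "moment": the same for the moment, N m; "grip_width": finger opening in m; "grip_force": force on a finger pad.
Only numpy, scipy, OpenCV 4.12 (cv2) and the standard library are available. Lean on these libraries where they do the work, as an engineer would, in place of code of your own. Each camera call takes 0.05 s, during which the arm holds its last target. There are 200 camera calls.

### The job

Pack the sample pot: stand the wide metal cup on the seat inside the grey pot, stand the narrow blue cup upright inside it, then lower the white domed cap over both with its two lugs in the pot's two slots. Push the cap down against the spring and turn it clockwise (seen from above) about a quarter turn against the return spring to its stop. Finish while still gripping the cap and holding it there, since it springs back when let go, and leave the other things on the bench where they are.

Things in the scene. Friction and masses are not known exactly. Their poses are not given: they have to be found in the camera images.
- pot: Fixed grey round pot, 40 mm high, 120 mm wide at the collar, foot 128 mm wide. Origin: centre of its underside, z up; x points at one entry slot. Inside, the wide cup's seat is a flat floor 10 mm above the origin within a steel rim of inner radius 34 mm, whose top is 18 mm above the origin.
- pot_mouth (a point): Centre of the pot's mouth, at the top of its 6 mm thick aluminium collar plate (34 to 40 mm above the pot's underside), whose bore has a radius of 44.5 mm. Axes as the pot's.
- pot_slot (a point): One of the two entry slots through the collar plate, on the pot's +x at radius 49 mm; the other is opposite, on -x. Each is 22 mm wide and reaches out to radius 53 mm, where an orange block ends it.
- pot_key (a point): Tip of one of two brass keys at the pot's +y and -y (radius 40 mm), 14 mm wide, 5 mm thick, 9.5 mm tall. They stand on a brass ring under the collar (inner radius 38.5 mm, top 33.5 mm above the pot's underside at rest) and turn and sink with it; this point shows where they are at rest.
- spring_plate (a joint): How far the brass ring is pushed down, m: 0 at rest, 0.010 at the bottom. The spring takes about 3 N to start, 7 N at the bottom. From about 0.0055 on the cap's lugs are below the collar plate; only then can the cap turn, and then the spring presses the lugs up against the plate.
- turn_ring (a joint): Turn of the brass ring, rad: 0 at rest, grows clockwise seen from above, firm stop at 1.45. A return spring resists with 0.08 N m at 0 and 0.31 N m at the stop and turns it back when let go. The keys have about 3 mm play in the cap's notches, so the cap turns up to some 0.08 rad more than the ring.
- cap: Loose white domed cap, about 160 g, open below, standing on the bench. Origin: centre of the skirt's lower edge, z up. Skirt outer radius 42 mm, inner 37.5 mm; dome top 84 mm above the origin, inner height 78 mm. To enter, its x lies along the pot's x, either way round. Resting on the brass ring its origin is 33.5 mm above the pot's; locked, 28 mm.
- cap_lug (a point): One of two orange lugs at the cap's lower edge, on its +x (the other on -x), 14 mm wide, 6 mm high, reaching to radius 50 mm; they go through the pot's slots. In the edge at the cap's +y and -y are notches, 20 mm wide and 14 mm high, which take the pot's brass keys.
- cap_bar (a point): Middle of the cap's orange grip bar, 103 mm above the cap's origin. The bar runs along the cap's x: 58 mm long, 20 mm wide (across the cap's y), from 84 to 116 mm above the origin. Grip it across its width.
- liner_cup: Wide metal cup, open on top, 60 mm outer diameter, 64 mm high, foot tapered to 52 mm, wall 4 mm (inner diameter 52 mm), inner floor 5 mm above its origin, 120 g. Origin: centre of its underside, z up. On the pot's seat its rim stands 74 mm above the bench; grip it near the rim from outside so the fingers stay above the pot's collar.
- sample_cup: Narrow blue plastic cup, open on top, 44 mm outer diameter, 84 mm high, foot tapered to 36 mm, wall 4 mm, 60 g. Origin: centre of its underside, z up. Inside the wide cup on the seat its rim stands 99 mm above the bench, 25 mm above the wide cup's rim.
- glass_box: Small white card box, 40x62x28 mm; bystander. Origin: centre of its underside.
- marker: Red marker pen, 130 mm long; bystander. Origin: under its middle.
- stain_bottle: Brown dropper bottle with a white cap, 48 mm wide, 85 mm high; bystander. Origin: centre of its underside.
There are look-alikes about, which are no part of the job. What is meant by the sample_cup is not purple, and is the smaller of those in its own colour.

How it is judged:
By the outcome, as a careful person would: the job done as asked, in the order asked, and still so for the second after the job is handed in, while the arm keeps its last pose, push and grip.
It also fails if it takes over 72 s, if anything falls off the work surface, if the arm or the gripper's body presses on something with over 40 N, if the wrist force passes 120 N, or if a joint passes its speed limit or range.

## Working session

There is one attempt and no reset: what is moved stays moved. The work goes in short steps, Python scripts to look and compute and a tool call to move; the robot and the scene stay as the last step left them, time stands still between calls to the robot, and variables do not carry over. Pictures are saved under pics/ and viewed, at most 10 in all, crops included, and the job is handed in when it is done.

Besides the shell and the picture viewer there is one more tool, called after "Emit:" by a JSON object that holds its "op" and its "data". jog_arm: Moves the arm, as the interface text tells. Its arguments: {"type":"object","properties":{"rows":{"type":"array","items":{"type":"array"}},"squeeze":{"type":"number"}},"required":["rows"]}

```bash
ls; mkdir -p pics; cat > h.py <<'E'
from station import *
import numpy as np, cv2
def cloud(d):
    K=d["K"];z=d["range_z"];h,w=z.shape
    u,v=np.meshgrid(np.arange(w),np.arange(h))
    P=np.stack([(u-K[0,2])/K[0,0]*z,-(v-K[1,2])/K[1,1]*z,-z],-1)
    T=d["world_from_camera"]
    W=P@T[:3,:3].T+T[:3,3]; W[z==0]=np.nan
    return W
def save(n,im,s=1):
    cv2.imwrite("pics/"+n,cv2.resize(im[:,:,::-1],None,fx=s,fy=s))
E
python3 - <<'E'
from h import *
t=camera("top");s=camera("side")
np.savez("t.npz",W=cloud(t),im=t["image"]);np.savez("s.npz",W=cloud(s),im=s["image"])
save("top.png",t["image"]);save("side.png",s["image"])
W=cloud(t)
print(t["world_from_camera"],t["K"],s["world_from_camera"][:3,3])
for n in ["pot","cap","liner_cup","sample_cup","glass_box","marker","stain_bottle","pot_slot","cap_lug","cap_bar","pot_key","pot_mouth"]:
    f=(spot_point if "_" in n and n[:3] in("pot","cap") else search_frame)(n,t)
    for r in f[:4]:
        c,w=int(r["at"][0]*640),int(r["at"][1]*480)
        print(n,round(r["p"],2),c,w,W[min(w,479),min(c,639)].round(3))
print(get_obs()["ee_pos"],get_obs()["eef_rot"])
E
```

```text
pics
[[-0.02711077  0.99306652 -0.11438489  0.40011544]
 [-0.99953851 -0.02849875 -0.01051626 -0.03686423]
 [-0.01370317  0.114047    0.99338085  1.12229452]
 [ 0.          0.          0.          1.        ]] [[531.24048702   0.         311.38288484]
 [  0.         531.24048702 238.3939989 ]
 [  0.           0.           1.        ]] [ 1.23921896 -0.62109327  0.79613292]
pot 0.75 289 265 [0.473 0.023 0.012]
pot 0.55 235 211 [0.588 0.132 0.031]
liner_cup 0.8 407 291 [ 0.413 -0.222  0.005]
liner_cup 0.45 202 263 [0.476 0.186 0.102]
sample_cup 0.81 366 250 [ 0.501 -0.139  0.008]
sample_cup 0.56 406 226 [ 0.549 -0.226  0.006]
glass_box 0.84 235 212 [0.586 0.133 0.029]
glass_box 0.37 269 271 [0.461 0.063 0.034]
marker 0.58 318 202 [ 0.605 -0.041  0.015]
marker 0.16 290 268 [0.467 0.022 0.007]
stain_bottle 0.63 168 213 [0.582 0.263 0.065]
pot_slot 0.81 270 262 [0.479 0.061 0.03 ]
cap_bar 0.82 195 259 [0.483 0.196 0.117]
pot_key 0.6 288 290 [0.421 0.025 0.042]
pot_mouth 0.88 288 265 [0.473 0.025 0.011]
[0.18900519 0.51648186 0.20541298] [-3.14150966e+00 -3.61335619e-05  2.79076571e+00]
```

```bash
python3 - <<'E'
import cv2
a=cv2.imread("pics/top.png")[150:340,120:460]
cv2.imwrite("pics/c1.png",cv2.resize(a,None,fx=2.3,fy=2.3,interpolation=cv2.INTER_CUBIC))
E
```

```text
(no output)
```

View pics/c1.png

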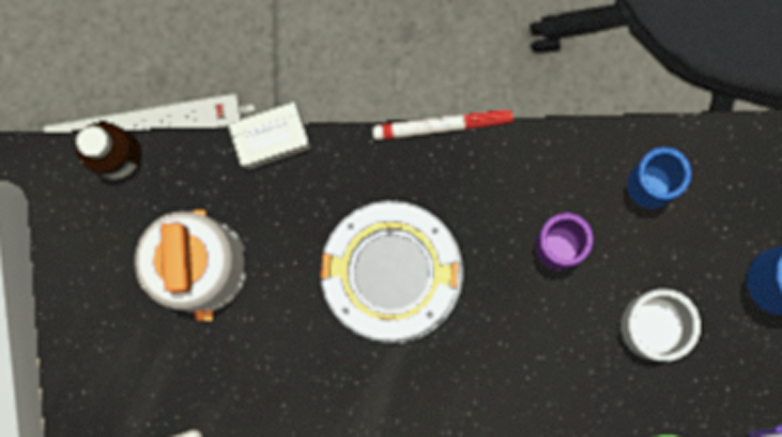

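View pics/side.png

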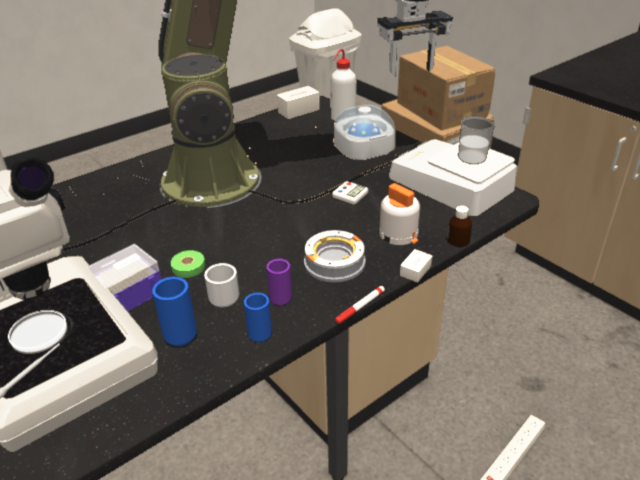

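The candidates for the blue cup are purple at top (366,250), small blue at (406,226) and large blue at about (455,272). The enlarged crop confirms the small blue cup at crop (660,178): it is not purple and is the smaller of the two blues. The cap's bar runs along world x, and the pot's slots lie along world y.

```bash
python3 - <<'E'
from h import *
from scipy.optimize import least_squares
D=np.load("t.npz");W=D["W"];im=D["im"].astype(int);S=np.load("s.npz");V=S["W"];si=S["im"].astype(int)
def sel(W,c,r,z0,z1): return np.isfinite(W[...,2])&(np.hypot(W[...,0]-c[0],W[...,1]-c[1])<r)&(W[...,2]>z0)&(W[...,2]<z1)
def circ(P,r=None):
    # enclosing circle of the points
    (x,y),R=cv2.minEnclosingCircle((P[:,:2]*1000).astype(np.float32));return round(x),round(y),round(R,1),len(P)
for n,c,z0,z1,R in [("liner",(.413,-.222),.058,.07,.05),("sample",(.549,-.226),.078,.09,.045),("pot",(.473,.024),.036,.046,.08)]:
    for k,X in(("top",W),("side",V)):
        m=sel(X,c,R,z0,z1);P=X[m]
        if len(P)<5: print(n,k,len(P));continue
        zt=np.median(P[:,2]);f=least_squares(lambda p:np.hypot(P[:,0]-p[0],P[:,1]-p[1])-p[2],[*c,.03],loss="soft_l1",f_scale=.002).x
        print(n,k,circ(P),f.round(4),zt.round(4))
for k,X,I in(("top",W,im),("side",V,si)):
    o=(I[...,0]>150)&(I[...,0]-I[...,2]>90)&(I[...,1]<175)&(I[...,0]-I[...,1]>60)
    m=sel(X,(.48,.195),.07,.108,.124)&o;P=X[m]
    print(k,"bar",cv2.minAreaRect((P[:,:2]*1000).astype(np.float32)),P.mean(0),np.percentile(P[:,2],[5,95]))
    m=sel(X,(.48,.19),.08,-.005,.02)&o;P=X[m]
    if len(P):print(k,"lugs",[ (len(Q),Q.mean(0).round(4)) for Q in(P[P[:,0]>.48],P[P[:,0]<=.48]) if len(Q)])
    m=sel(X,(.473,.024),.075,.02,.05)&o;P=X[m]
    print(k,"slots",[(len(Q),Q.mean(0).round(4)) for Q in(P[P[:,1]>.024],P[P[:,1]<=.024]) if len(Q)])
    m=sel(X,(.48,.19),.07,.055,.095)&~o;P=X[m]
    def res(p):
        return np.hypot(P[:,0]-p[0],P[:,1]-p[1])
    m=sel(X,(.48,.19),.06,.01,.05)
    P=X[m];f=least_squares(lambda p:np.hypot(P[:,0]-p[0],P[:,1]-p[1])-.042,[.48,.19],loss="soft_l1",f_scale=.002);print("skirt",len(P),f.x)
E
```

```text
liner top (412, -215, 30.0, 207) [ 0.4118 -0.2144  0.0277] 0.0643
liner side (412, -215, 33.3, 268) [ 0.4143 -0.2148  0.0277] 0.0631
sample top (541, -218, 22.2, 149) [ 0.5404 -0.2177  0.0198] 0.0842
sample side (542, -218, 23.5, 231) [ 0.543  -0.2181  0.0198] 0.0833
pot top (467, 21, 60.4, 1249) [0.4668 0.0212 0.0524] 0.0409
pot side (470, 23, 64.3, 946) [0.4704 0.02   0.0529] 0.0407
top bar ((478.01568603515625, 196.827880859375), (56.190975189208984, 20.749462127685547), 3.7600135803222656) [0.47838591 0.19704834 0.11655388] [0.11277344 0.12028379]
top lugs [(16, array([0.4328, 0.1935, 0.008 ]))]
top slots [(3, array([0.4668, 0.0809, 0.0418]))]
skirt 135 [0.47836794 0.19718673]
side bar ((481.03948974609375, 195.37704467773438), (58.83198547363281, 21.70414161682129), 5.5434465408325195) [0.48516978 0.19437004 0.11507275] [0.10937483 0.11864449]
side lugs [(32, array([0.5253, 0.2014, 0.0072])), (1, array([4.401e-01, 1.208e-01, 3.000e-04]))]
side slots [(16, array([0.4733, 0.0777, 0.0412])), (21, array([ 0.4624, -0.0355,  0.0403]))]
skirt 567 [0.47975004 0.19810895]
```

```bash
cat >> h.py <<'E'
def rel(x,y,z):
    o=get_obs();p=o["ee_pos"];a=o["eef_rot"][2];d=np.array([x,y,z])-p
    c,s=np.cos(a),np.sin(a)
    print("t",round(o["time_s"],2),"pos",p.round(4),"rot",np.round(o["eef_rot"],3),"grip",round(o["grip_width"],4),round(o["grip_force"],1),"F",np.round(o["force"],1))
    print("tool mm",(1000*np.array([c*d[0]+s*d[1],s*d[0]-c*d[1],-d[2]])).round(1))
E
python3 - <<'E'
from h import *
rel(.413,-.2145,.120)
for X in(np.load("t.npz")["W"],np.load("s.npz")["W"]):
    P=X[np.isfinite(X[...,2])&(X[...,2]>.05)&(X[...,2]<.4)]
    for y in np.arange(-.4,.6,.05):
        Q=P[(abs(P[:,1]-y)<.025)&(P[:,0]>.15)&(P[:,0]<.65)]
        if len(Q): i=Q[:,2].argmax();print(round(y,2),Q[i].round(3),end="; ")
    print()
E
```

```text
t 0.7 pos [0.189  0.5165 0.2054] rot [-3.142 -0.     2.791] grip 0.0937 0.0 F [-0.2 -0.5 -0.4]
tool mm [-461.6 -609.5   85.4]
-0.4 [ 0.354 -0.423  0.093]; -0.35 [ 0.477 -0.335  0.122]; -0.3 [ 0.434 -0.306  0.121]; -0.25 [ 0.549 -0.234  0.089]; -0.2 [ 0.522 -0.215  0.09 ]; -0.15 [ 0.481 -0.151  0.09 ]; -0.1 [ 0.49  -0.112  0.088]; 0.15 [0.49  0.169 0.091]; 0.2 [0.498 0.205 0.122]; 0.25 [0.588 0.271 0.091]; 0.3 [0.59  0.275 0.092]; 0.35 [0.153 0.371 0.109]; 0.4 [0.188 0.423 0.341]; 0.45 [0.19  0.425 0.338]; 0.5 [0.467 0.476 0.189]; 
-0.4 [ 0.359 -0.424  0.09 ]; -0.35 [ 0.458 -0.358  0.121]; -0.3 [ 0.455 -0.306  0.12 ]; -0.25 [ 0.538 -0.237  0.087]; -0.2 [ 0.559 -0.205  0.089]; -0.15 [ 0.472 -0.133  0.088]; -0.1 [ 0.492 -0.112  0.087]; 0.15 [0.483 0.159 0.089]; 0.2 [0.5   0.19  0.121]; 0.25 [0.593 0.263 0.089]; 0.3 [0.583 0.278 0.088]; 0.35 [0.157 0.374 0.112]; 0.4 [0.195 0.421 0.349]; 0.45 [0.204 0.474 0.393]; 0.5 [0.216 0.486 0.398]; 0.55 [0.224 0.526 0.392];
```

Emit:
{"op": "jog_arm", "data": {"rows": [[[-0.021, -0.0277, 0], 0, 0.094], [[-0.021, -0.0277, 0], 0, 0.094], [[-0.021, -0.0277, 0], 0, 0.094], [[-0.021, -0.0277, 0], 0, 0.094], [[-0.021, -0.0277, 0], 0, 0.094], [[-0.021, -0.0277, 0], 0, 0.094], [[-0.021, -0.0277, 0], 0, 0.094], [[-0.021, -0.0277, 0], 0, 0.094], [[-0.021, -0.0277, 0], 0, 0.094], [[-0.021, -0.0277, 0], 0, 0.094], [[-0.021, -0.0277, 0], 0, 0.094], [[-0.021, -0.0277, 0], 0, 0.094]]}}

```text
time_s: 1.7
ee_pos: [0.3115, 0.1162, 0.2057]
eef_rot: [3.141, 0.001, 2.791]
force: [1.4, 0.5, 0.5]
grip_width: 0.0938
grip_force: 0.0
```

Emit:
{"op": "jog_arm", "data": {"rows": [[[-0.021, -0.0277, 0.006], 0, 0.094], [[-0.021, -0.0277, 0.006], 0, 0.094], [[-0.021, -0.0277, 0.006], 0, 0.094], [[-0.021, -0.0277, 0.006], 0, 0.094], [[-0.021, -0.0277, 0.006], 0, 0.094], [[-0.021, -0.0277, 0.006], 0, 0.094], [[-0.021, -0.0277, 0.008], 0, 0.094], [[-0.021, -0.0277, 0.008], 0, 0.094], [[-0.021, -0.0277, 0.008], 0, 0.094], [[-0.021, -0.0277, 0.008], 0, 0.094], [[0, 0, 0], 0, 0.094], [[0, 0, 0], 0, 0.094]]}}

```text
time_s: 2.7
ee_pos: [0.4131, -0.2154, 0.1367]
eef_rot: [3.141, -0.002, 2.789]
force: [-0.1, 0.2, 0.6]
grip_width: 0.0937
grip_force: 0.0
```

```bash
python3 -c "
from h import *
rel(.413,-.2145,.040)"
```

```text
t 2.7 pos [ 0.4131 -0.2154  0.1367] rot [ 3.141e+00 -2.000e-03  2.789e+00] grip 0.0937 0.0 F [-0.1  0.2  0.6]
tool mm [ 0.4  0.8 96.7]
```

Emit:
{"op": "jog_arm", "data": {"rows": [[[0, 0, 0.019], 0, 0.094], [[0, 0, 0.019], 0, 0.094], [[0, 0, 0.019], 0, 0.094], [[0, 0, 0.019], 0, 0.094], [[0, 0, 0.012], 0, 0.094], [[0, 0, 0.008], 0, 0.05], [[0, 0, 0], 0, 0.05], [[0, 0, 0], 0, 0.05], [[0, 0, 0], 0, 0.05], [[0, 0, 0], 0, 0.05], [[0, 0, 0], 0, 0.05], [[0, 0, 0], 0, 0.05]], "squeeze": 20}}

```text
time_s: 3.7
ee_pos: [0.4138, -0.2147, 0.0422]
eef_rot: [-3.141, 0.001, 2.791]
force: [-0.3, 0.8, 7.0]
grip_width: 0.0597
grip_force: 20.0
```

Emit:
{"op": "jog_arm", "data": {"rows": [[[0, 0, -0.026], 0, 0.05], [[0, 0, -0.026], 0, 0.05], [[0, 0, -0.026], 0, 0.05], [[0, 0, -0.026], 0, 0.05], [[0.0037, 0.0299, 0], 0, 0.05], [[0.0037, 0.0299, 0], 0, 0.05], [[0.0037, 0.0299, 0], 0, 0.05], [[0.0037, 0.0299, 0], 0, 0.05], [[0.0037, 0.0299, 0], 0, 0.05], [[0.0037, 0.0299, 0], 0, 0.05], [[0.0037, 0.0299, 0], 0, 0.05], [[0.0037, 0.0299, 0], 0, 0.05]]}}

```text
time_s: 4.7
ee_pos: [0.4678, 0.0218, 0.1456]
eef_rot: [3.142, 0.0, 2.791]
force: [0.2, 0.2, -2.1]
grip_width: 0.0594
grip_force: 20.0
```

```bash
python3 - <<'E'
from h import *
rel(.468,.0205,.0525)
w=camera("wrist");print(w["K"],w["T_tool_cam"])
save("w1.png",w["image"])
E
```

```text
t 4.7 pos [0.4678 0.0218 0.1456] rot [3.142 0.    2.791] grip 0.0594 20.0 F [ 0.2  0.2 -2.1]
tool mm [-0.6 -1.1 93.1]
[[371.64829954   0.         320.48379716]
 [  0.         371.64829954 241.66395709]
 [  0.           0.           1.        ]] [[ 1.01593545e-04  9.62853062e-01  2.70025870e-01  8.05231848e-02]
 [ 9.99999981e-01 -1.41935252e-04  1.29873663e-04  5.08167395e-04]
 [ 1.63375444e-04  2.70025852e-01 -9.62853059e-01 -1.78261201e-01]
 [ 0.00000000e+00  0.00000000e+00  0.00000000e+00  1.00000000e+00]]
```

View pics/w1.png

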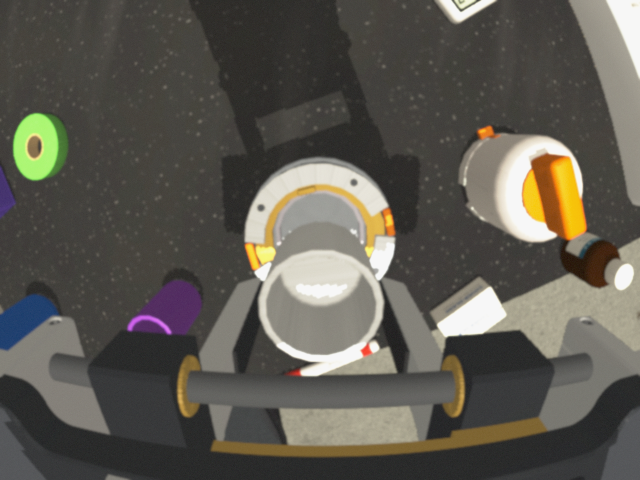

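The cup is centred over the pot: the pot is at about (320,220) and the held rim at (320,300). Lowering it now.

Emit:
{"op": "jog_arm", "data": {"rows": [[[0, 0, 0.018], 0, 0.05], [[0, 0, 0.018], 0, 0.05], [[0, 0, 0.018], 0, 0.05], [[0, 0, 0.018], 0, 0.05], [[0, 0, 0.01], 0, 0.05], [[0, 0, 0.006], 0, 0.05], [[0, 0, 0.004], 0, 0.05], [[0, 0, 0.0015], 0, 0.05], [[0, 0, 0], 0, 0.05]]}}

```text
time_s: 5.5
ee_pos: [0.4682, 0.0202, 0.0526]
eef_rot: [3.141, 0.001, 2.791]
force: [-0.2, -0.0, -1.8]
grip_width: 0.0594
grip_force: 20.0
```

Emit:
{"op": "jog_arm", "data": {"rows": [[[0, 0, 0.001], 0, 0.05], [[0, 0, 0], 0, 0.09], [[0, 0, 0], 0, 0.09], [[0, 0, 0], 0, 0.094], [[0, 0, 0], 0, 0.094], [[0, 0, -0.012], 0, 0.094], [[0, 0, -0.03], 0, 0.094], [[0, 0, -0.035], 0, 0.094], [[0, 0, -0.033], 0, 0.094]]}}

```text
time_s: 6.25
ee_pos: [0.4675, 0.0203, 0.1624]
eef_rot: [-3.141, -0.001, 2.791]
force: [0.7, 0.1, 0.3]
grip_width: 0.0943
grip_force: 0.0
```

```bash
python3 - <<'E'
from h import *
rel(.5415,-.218,.15)
w=camera("wrist");save("w2.png",w["image"])
t=camera("top");W=cloud(t)
m=np.isfinite(W[...,2])&(np.hypot(W[...,0]-.468,W[...,1]-.021)<.04)&(W[...,2]>.066)&(W[...,2]<.085)
P=W[m];print(len(P))
if len(P)>5:print(cv2.minEnclosingCircle((P[:,:2]*1000).astype(np.float32)),np.median(P[:,2]))
E
```

```text
t 6.25 pos [0.4675 0.0203 0.1624] rot [-3.141e+00 -1.000e-03  2.791e+00] grip 0.0943 0.0 F [0.7 0.1 0.3]
tool mm [-151.4 -198.3   12.4]
5
```

View pics/w2.png

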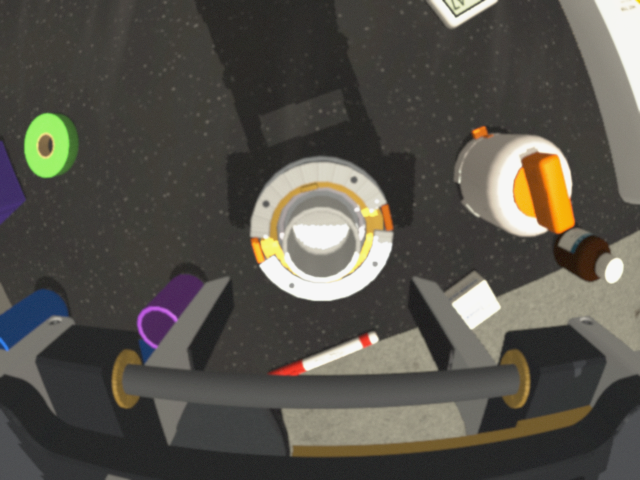

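The liner stands upright in the pot at about (320,235), with the pot's slots at (386,217) and (257,250). Moving to the sample cup.

Emit:
{"op": "jog_arm", "data": {"rows": [[[-0.0189, -0.0248, 0], 0, 0.094], [[-0.0189, -0.0248, 0], 0, 0.094], [[-0.0189, -0.0248, 0], 0, 0.094], [[-0.0189, -0.0248, 0], 0, 0.094], [[-0.0189, -0.0248, 0], 0, 0.094], [[-0.0189, -0.0248, 0], 0, 0.094], [[-0.0189, -0.0248, 0], 0, 0.094], [[-0.0189, -0.0248, 0], 0, 0.094], [[0, 0, 0.02], 0, 0.094], [[0, 0, 0.02], 0, 0.094], [[0, 0, 0], 0, 0.094]]}}

```text
time_s: 7.27
ee_pos: [0.5398, -0.2177, 0.1163]
eef_rot: [3.141, -0.007, 2.79]
force: [0.6, 1.2, -1.1]
grip_width: 0.0936
grip_force: 0.0
```

```bash
cat >> h.py <<'E'
from scipy.spatial.transform import Rotation as R
def wray(px,T,K,pos,rot,z):
    # fisheye pixel(s) -> world point on plane z
    px=np.atleast_2d(px).astype(float);d=(px-[K[0,2],K[1,2]])/K[0,0]
    th=np.hypot(*d.T);u=d/np.maximum(th,1e-9)[:,None]
    c=np.c_[u[:,0]*np.sin(th),-u[:,1]*np.sin(th),-np.cos(th)]
    Rw=R.from_euler("xyz",rot).as_matrix()
    g=c@T[:3,:3].T@Rw.T;o=np.array(pos)+Rw@T[:3,3]
    return o+g*((z-o[2])/g[:,2])[:,None]
def orange(I):
    I=I.astype(int);return ((I[...,0]>150)&(I[...,0]-I[...,2]>110)&(I[...,0]-I[...,1]>70)&(I[...,1]<150)).astype(np.uint8)
E
python3 - <<'E'
from h import *
rel(.5415,-.218,.062)
w=camera("wrist");T,K=w["T_tool_cam"],w["K"];np.savez("wc.npz",T=T,K=K)
pos,rot=[.4675,.0203,.1624],[-3.1412,-.0007,2.791]
I=cv2.imread("pics/w2.png")[:,:,::-1]
n,l,st,ce=cv2.connectedComponentsWithStats(orange(I))
for i in range(1,n):
    if st[i,4]>25: print(st[i,4],ce[i].round(1),wray(ce[i],T,K,pos,rot,.04).round(4))
# collar outer edge: white ring mask
g=cv2.cvtColor(I.copy(),cv2.COLOR_RGB2GRAY)
pts=[]
c=np.array([321.,229])
for a in np.radians(np.arange(0,360,4)):
    r=np.arange(85,50,-.5);x=(c[0]+r*np.cos(a)).astype(int);y=(c[1]+r*np.sin(a)).astype(int)
    v=g[y,x]; k=np.argmax(v>130)
    if v[k]>130 and r[k]<84: pts.append(c+r[k]*np.array([np.cos(a),np.sin(a)]))
Q=wray(pts,T,K,pos,rot,.04)
from scipy.optimize import least_squares
f=least_squares(lambda p:np.hypot(Q[:,0]-p[0],Q[:,1]-p[1])-p[2],[.468,.02,.06],loss="soft_l1",f_scale=.002);print(f.x.round(4),len(Q))
# sample cup from wrist
I=w["image"];o=get_obs();b=I.astype(int);m=((b[...,2]-b[...,0]>60)&(b[...,2]-b[...,1]>30)).astype(np.uint8)
n,l,st,ce=cv2.connectedComponentsWithStats(m)
for i in range(1,n):
    if st[i,4]>300: print("blue",st[i],ce[i].round())
save("w3.png",I)
E
```

```text
t 7.27 pos [ 0.5398 -0.2177  0.1163] rot [ 3.141 -0.007  2.79 ] grip 0.0936 0.0 F [ 0.6  1.2 -1.1]
tool mm [-1.7  0.3 54.3]
113 [480. 132.] [[0.4268 0.1796 0.04  ]]
457 [550.9 194.9] [[0.5024 0.2374 0.04  ]]
93 [529.3 191. ] [[0.4913 0.214  0.04  ]]
175 [386.7 217.1] [[0.4701 0.0787 0.04  ]]
78 [256.3 246.9] [[ 0.4567 -0.0335  0.04  ]]
89 [365.1 341. ] [[0.5763 0.0255 0.04  ]]
241 [291.4 369.8] [[ 0.5833 -0.0517  0.04  ]]
[0.4651 0.0228 0.061 ] 90
blue [   44   152   143   111 11484] [111. 202.]
blue [ 285  217   71   91 4849] [320. 264.]
```

View pics/w3.png

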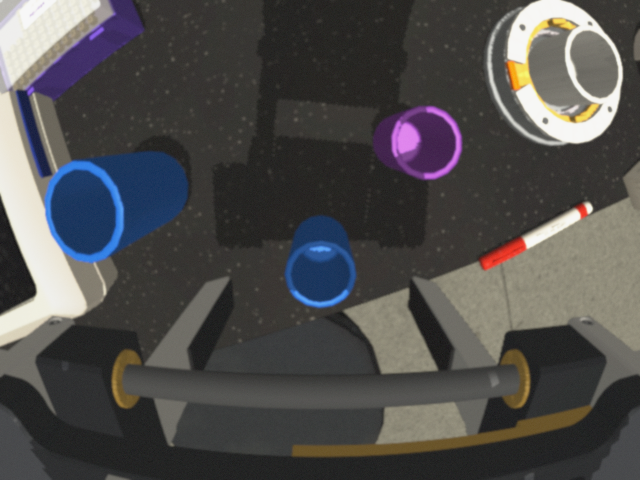

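The small blue cup is centred between the fingers at (320,270). The bigger blue one is at (85,210) and the purple one at (425,140). Gripping the small blue cup.

Emit:
{"op": "jog_arm", "data": {"rows": [[[-0.0015, 0, 0.016], 0, 0.094], [[0, 0, 0.016], 0, 0.094], [[0, 0, 0.014], 0, 0.094], [[0, 0, 0.008], 0, 0.06], [[0, 0, 0], 0, 0.03], [[0, 0, 0], 0, 0.03], [[0, 0, 0], 0, 0.03], [[0, 0, 0], 0, 0.03], [[0, 0, 0], 0, 0.03], [[0, 0, 0], 0, 0.03], [[0, 0, 0], 0, 0.03]], "squeeze": 15}}

```text
time_s: 8.23
ee_pos: [0.5432, -0.2186, 0.0673]
eef_rot: [-3.142, 0.0, 2.791]
force: [0.2, -0.5, 0.5]
grip_width: 0.0442
grip_force: 0.9
```

Emit:
{"op": "jog_arm", "data": {"rows": [[[0, 0, 0], 0, 0.06], [[0, 0, 0], 0, 0.06], [[0, 0, 0.007], 0, 0.06], [[0, 0, 0], 0, 0.03], [[0, 0, 0], 0, 0.03], [[0, 0, 0], 0, 0.03], [[0, 0, 0], 0, 0.03], [[0, 0, 0], 0, 0.03]], "squeeze": 15}}

```text
time_s: 8.9
ee_pos: [0.5431, -0.2186, 0.06]
eef_rot: [-3.142, 0.0, 2.791]
force: [0.0, 0.3, -0.3]
grip_width: 0.0434
grip_force: 15.0
```

Emit:
{"op": "jog_arm", "data": {"rows": [[[0, 0, -0.028], 0, 0.03], [[0, 0, -0.028], 0, 0.03], [[0, 0, -0.028], 0, 0.03], [[0, 0, -0.028], 0, 0.03], [[0.0191, 0.0248, 0], 0, 0.03], [[0.0191, 0.0248, 0], 0, 0.03], [[0.0191, 0.0248, 0], 0, 0.03], [[0.0191, 0.0248, 0], 0, 0.03], [[0.0191, 0.0248, 0], 0, 0.03], [[0.0191, 0.0248, 0], 0, 0.03], [[0.0191, 0.0248, 0], 0, 0.03], [[0.0191, 0.0248, 0], 0, 0.03]]}}

```text
time_s: 9.9
ee_pos: [0.4671, 0.0216, 0.1721]
eef_rot: [3.141, 0.0, 2.791]
force: [0.7, -0.2, -0.2]
grip_width: 0.0436
grip_force: 15.0
```

Emit:
{"op": "jog_arm", "data": {"rows": [[[0, 0, 0.01], 0, 0.03], [[0, 0, 0], 0, 0.03]]}}

```text
time_s: 10.07
ee_pos: [0.4671, 0.0213, 0.161]
eef_rot: [-3.141, -0.001, 2.793]
force: [0.7, -1.3, -0.7]
grip_width: 0.0433
grip_force: 15.0
```

```bash
python3 - <<'E'
from h import *
rel(.468,.0205,.0765)
w=camera("wrist");s=camera("side");save("w4.png",np.hstack([w["image"][120:420,180:460],s["image"][150:300,250:440].repeat(2,0).repeat(2,1)]))
E
```

```text
t 10.07 pos [0.4671 0.0213 0.161 ] rot [-3.141e+00 -1.000e-03  2.793e+00] grip 0.0433 15.0 F [ 0.7 -1.3 -0.7]
tool mm [-1.2 -0.4 84.5]
```

View pics/w4.png

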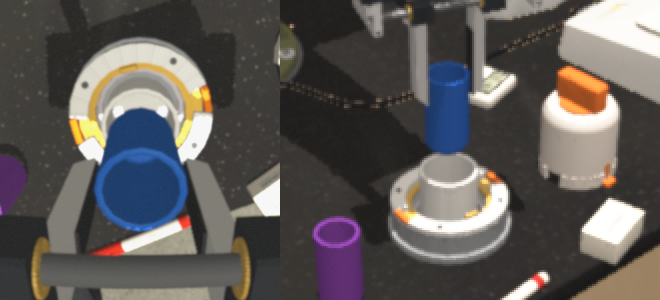

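The blue cup hangs centred over the liner, whose rim is at side-crop (447,170). Lowering it.

Emit:
{"op": "jog_arm", "data": {"rows": [[[0, 0, 0.013], 0, 0.03], [[0, 0, 0.013], 0, 0.03], [[0, 0, 0.013], 0, 0.03], [[0, 0, 0.013], 0, 0.03], [[0, 0, 0.012], 0, 0.03], [[0, 0, 0.01], 0, 0.03], [[0, 0, 0.006], 0, 0.03], [[0, 0, 0.003], 0, 0.03], [[0, 0, 0], 0, 0.03]]}}

```text
time_s: 10.92
ee_pos: [0.4678, 0.02, 0.0787]
eef_rot: [-3.141, -0.001, 2.79]
force: [-0.1, 1.0, -0.6]
grip_width: 0.0435
grip_force: 15.0
```

Emit:
{"op": "jog_arm", "data": {"rows": [[[0, 0, 0.0025], 0, 0.03], [[0, 0, 0], 0, 0.03], [[0, 0, 0], 0, 0.08], [[0, 0, 0], 0, 0.09], [[0, 0, 0], 0, 0.09], [[0, 0, -0.008], 0, 0.09], [[0, 0, -0.028], -6.2, 0.09], [[0, 0, -0.037], -6.2, 0.09], [[0, 0, -0.037], -6.2, 0.09], [[0, 0, -0.005], -6.2, 0.06], [[0, 0, 0], 0, 0.06], [[0, 0, 0], 0, 0.06]]}}

```text
time_s: 11.92
ee_pos: [0.4676, 0.0203, 0.1915]
eef_rot: [3.142, 0.0, -3.063]
force: [0.4, -0.1, -0.4]
grip_width: 0.0732
grip_force: 0.0
```

Emit:
{"op": "jog_arm", "data": {"rows": [[[-0.0042, 0.0292, 0], 0, 0.06], [[-0.0042, 0.0292, 0], 0, 0.06], [[-0.0042, 0.0292, 0], 0, 0.06], [[-0.0042, 0.0292, 0], 0, 0.06], [[-0.0042, 0.0292, 0], 0, 0.06], [[-0.0042, 0.0292, 0], 0, 0.06], [[0, 0, 0], 0, 0.06], [[0, 0, 0], 0, 0.06]]}}

```text
time_s: 12.58
ee_pos: [0.4777, 0.1977, 0.1898]
eef_rot: [-3.141, -0.003, -3.061]
force: [0.9, 0.0, -0.4]
grip_width: 0.0599
grip_force: 0.0
```

```bash
python3 - <<'E'
from h import *
rel(.479,.1965,.088)
o=get_obs();w=camera("wrist");t=camera("top");s=camera("side");T,K=w["T_tool_cam"],w["K"]
I=w["image"];n,l,st,ce=cv2.connectedComponentsWithStats(orange(I))
for i in range(1,n):
    if st[i,4]>40:
        q=wray(np.argwhere(l==i)[:,::-1],T,K,o["ee_pos"],o["eef_rot"],.116);r=cv2.minAreaRect((q[:,:2]*1000).astype(np.float32))
        print(st[i],np.round(r[0]),np.round(r[1]),r[2], wray(ce[i],T,K,o["ee_pos"],o["eef_rot"],.04).round(4))
for X,nm in((cloud(t),"top"),(cloud(s),"side")):
    m=np.isfinite(X[...,2])&(np.hypot(X[...,0]-.468,X[...,1]-.021)<.045)&(X[...,2]>.09)&(X[...,2]<.11);P=X[m]
    if len(P)>5:print(nm,"sample rim",cv2.minEnclosingCircle((P[:,:2]*1000).astype(np.float32)),np.median(P[:,2]))
save("w5.png",np.hstack([I,s["image"][150:310,340:420].repeat(3,0).repeat(2,1)]))
np.savez("w5.npz",im=I,pos=o["ee_pos"],rot=o["eef_rot"])
E
```

```text
t 12.58 pos [0.4777 0.1977 0.1898] rot [-3.141e+00 -3.000e-03 -3.061e+00] grip 0.0599 0.0 F [ 0.9  0.  -0.4]
tool mm [ -1.2  -1.3 101.8]
[371   9  12  10  91] [304. 223.] [8. 7.] 47.60040283203125 [[0.2756 0.2325 0.04  ]]
[315 172  12   7  84] [421. 194.] [4. 7.] 4.6507439613342285 [[0.4282 0.1948 0.04  ]]
[ 92 186   6  12  59] [442.  19.] [5. 9.] 87.58861541748047 [[ 0.4544 -0.0331  0.04  ]]
[190 202   9  23  54] [454. 106.] [ 5. 17.] 78.42245483398438 [[0.4712 0.0811 0.04  ]]
[ 291  216   58   74 2366] [477. 198.] [55. 40.] 4.645678997039795 [[0.4915 0.1988 0.04  ]]
[ 81 304  28  10 222] [544.   7.] [ 8. 30.] 6.041024208068848 [[ 0.5876 -0.0472  0.04  ]]
[156 308   7   9  53] [537.  73.] [5. 7.] 84.56275939941406 [[0.5788 0.0369 0.04  ]]
top sample rim ((465.77679443359375, 20.54239273071289), 21.75848388671875) 0.09916600119677144
side sample rim ((468.2895202636719, 20.42889404296875), 24.268739700317383) 0.09681960026089587
```

View pics/w5.png

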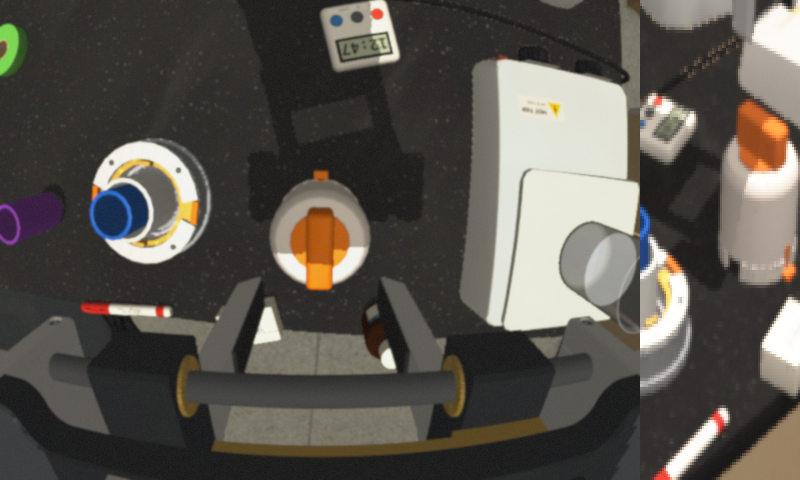

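The blue cup stands inside the liner with its rim at 99 mm as expected. The cap's bar is centred and aligned at (320,245). Gripping the cap.

Emit:
{"op": "jog_arm", "data": {"rows": [[[0, 0, 0.022], 0, 0.06], [[0, 0, 0.022], 0, 0.06], [[0, 0, 0.022], 0, 0.06], [[0, 0, 0.018], 0, 0.06], [[0, 0, 0.012], 0, 0.06], [[0, 0, 0.004], 0, 0.03], [[0, 0, 0], 0, 0.01], [[0, 0, 0], 0, 0.01], [[0, 0, 0], 0, 0.01], [[0, 0, 0], 0, 0.01], [[0, 0, 0], 0, 0.01], [[0, 0, 0], 0, 0.01]], "squeeze": 60}}

```text
time_s: 13.73
ee_pos: [0.4787, 0.197, 0.0919]
eef_rot: [3.141, 0.001, -3.06]
force: [-1.4, -0.5, 3.2]
grip_width: 0.0193
grip_force: 59.9
```

Emit:
{"op": "jog_arm", "data": {"rows": [[[0, 0, 0], 0, 0.03], [[0, 0, 0], 0, 0.03], [[0, 0, 0.004], 0, 0.03], [[0, 0, 0], 0, 0.01], [[0, 0, 0], 0, 0.01], [[0, 0, 0], 0, 0.01], [[0, 0, 0], 0, 0.01], [[0, 0, 0], 0, 0.01], [[0, 0, 0], 0, 0.01]], "squeeze": 60}}

```text
time_s: 14.48
ee_pos: [0.4785, 0.1969, 0.0873]
eef_rot: [-3.142, -0.0, -3.06]
force: [0.7, 0.4, 0.6]
grip_width: 0.0195
grip_force: 60.3
```

```bash
python3 -c "
from h import *
rel(.4672,.0208,.21)"
```

```text
t 14.48 pos [0.4785 0.1969 0.0873] rot [-3.142 -0.    -3.06 ] grip 0.0195 60.3 F [0.7 0.4 0.6]
tool mm [  25.7 -174.6 -122.7]
```

Emit:
{"op": "jog_arm", "data": {"rows": [[[0, 0, -0.031], 0, 0.01], [[0, 0, -0.031], 6.76, 0.01], [[0, 0, -0.031], 6.76, 0.01], [[0, 0, -0.03], 6.76, 0.01], [[0, 0, 0], 6.76, 0.01], [[0, 0, 0], 6.76, 0.01], [[0, 0, 0], 6.76, 0.01], [[0, 0, 0], 6.76, 0.01], [[0, 0, 0], 6.76, 0.01], [[0, 0, 0], 6.76, 0.01], [[0, 0, 0], 6.76, 0.01], [[0, 0, 0], 6.76, 0.01]]}}

```text
time_s: 15.48
ee_pos: [0.4783, 0.1969, 0.2101]
eef_rot: [-3.141, -0.0, 1.92]
force: [-0.0, 0.4, -1.0]
grip_width: 0.0194
grip_force: 60.5
```

Emit:
{"op": "jog_arm", "data": {"rows": [[[0, 0, 0], 6.76, 0.01], [[0, 0, 0], 6.76, 0.01], [[0, 0, 0], 6.76, 0.01], [[0, 0, 0], 6.76, 0.01], [[0, 0, 0], 0, 0.01], [[0, 0, 0], 0, 0.01]]}}

```text
time_s: 15.98
ee_pos: [0.4784, 0.1969, 0.2102]
eef_rot: [-3.141, 0.0, 1.458]
force: [0.6, -0.4, -1.3]
grip_width: 0.02
grip_force: 60.5
```

```bash
python3 -c "
from h import *
rel(.4672,.0208,.21)"
```

```text
t 15.98 pos [0.4784 0.1969 0.2102] rot [-3.141  0.     1.458] grip 0.02 60.5 F [ 0.6 -0.4 -1.3]
tool mm [-176.2    8.8    0.2]
```

Emit:
{"op": "jog_arm", "data": {"rows": [[[-0.0252, 0.0013, 0], 0, 0.01], [[-0.0252, 0.0013, 0], 0, 0.01], [[-0.0252, 0.0013, 0], 0, 0.01], [[-0.0252, 0.0013, 0], 0, 0.01], [[-0.0252, 0.0012, 0], 0, 0.01], [[-0.0252, 0.0012, 0], 0, 0.01], [[-0.025, 0.0012, 0], 0, 0.01], [[0, 0, 0], 0, 0.01], [[0, 0, 0], 0, 0.01]]}}

```text
time_s: 16.73
ee_pos: [0.4666, 0.0202, 0.2105]
eef_rot: [-3.142, -0.0, 1.455]
force: [-0.2, -0.5, -2.4]
grip_width: 0.0194
grip_force: 60.5
```

```bash
python3 - <<'E'
from h import *
rel(.4672,.0208,.15)
o=get_obs();w=camera("wrist");s=camera("side");t=camera("top");T,K=w["T_tool_cam"],w["K"]
I=w["image"];n,l,st,ce=cv2.connectedComponentsWithStats(orange(I))
for i in range(1,n):
    if st[i,4]>20: print(st[i],ce[i].round(1),wray(ce[i],T,K,o["ee_pos"],o["eef_rot"],.04).round(4),wray(ce[i],T,K,o["ee_pos"],o["eef_rot"],o["ee_pos"][2]-.0873+.003).round(4))
a=I[100:400,170:470];b=cv2.resize(s["image"][160:290,280:390],(254,300),interpolation=cv2.INTER_CUBIC);c=cv2.resize(t["image"][215:305,240:330],(240,300)[:1]*2)
c=np.vstack([c,np.zeros((60,240,3),np.uint8)])
save("w6.png",np.hstack([a,b,c]))
X=cloud(s);m=np.isfinite(X[...,2])&(np.hypot(X[...,0]-.467,X[...,1]-.021)<.07)&(X[...,2]>.036)&(X[...,2]<.045);Q=X[m]
from scipy.optimize import least_squares
print(len(Q))
E
```

```text
t 16.73 pos [0.4666 0.0202 0.2105] rot [-3.142 -0.     1.455] grip 0.0194 60.5 F [-0.2 -0.5 -2.4]
tool mm [ 0.7  0.5 60.5]
[115  49   7   7  39] [118.2  51.9] [[0.2798 0.227  0.04  ]] [[0.3279 0.1955 0.1262]]
[316 192   9   5  33] [320.5 193.5] [[0.4682 0.0491 0.04  ]] [[0.4698 0.0616 0.1262]]
[436 197  12  10  90] [441.6 201.7] [[0.5858 0.0291 0.04  ]] [[0.5583 0.0465 0.1262]]
[ 278  243   85  125 5770] [320.4 300.9] [[ 0.4553 -0.0607  0.04  ]] [[ 0.4601 -0.0211  0.1262]]
[444 263  13  36 362] [450.7 280.4] [[ 0.594  -0.0557  0.04  ]] [[ 0.5645 -0.0173  0.1262]]
829
```

View pics/w6.png

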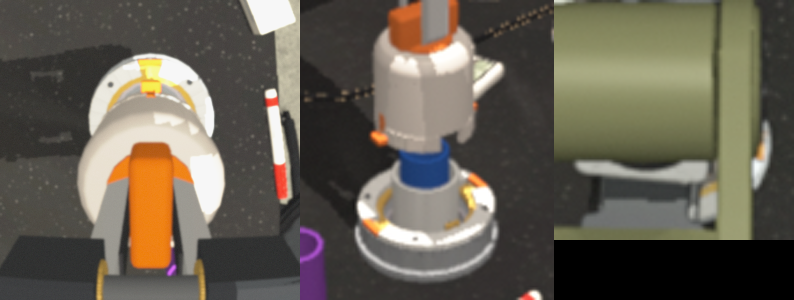

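In the wrist crop the cap's lug (150,93) and the pot's slot (150,68) share a column, so the angle is aligned. The blue cup's rim shows under the cap's middle. Lowering.

Emit:
{"op": "jog_arm", "data": {"rows": [[[0.0006, 0.0004, 0.015], 0, 0.01], [[0, 0, 0.016], 0, 0.01], [[0, 0, 0.016], 0, 0.01], [[0, 0, 0.016], 0, 0.01], [[0, 0, 0.01], 0, 0.01], [[0, 0, 0.006], 0, 0.01], [[0, 0, 0], 0, 0.01], [[0, 0, 0], 0, 0.01]]}}

```text
time_s: 17.55
ee_pos: [0.4674, 0.0217, 0.1319]
eef_rot: [3.141, -0.0, 1.455]
force: [0.4, -0.5, -1.0]
grip_width: 0.0197
grip_force: 60.5
```

```bash
python3 - <<'E'
from h import *
rel(.4672,.0208,.1208)
o=get_obs();w=camera("wrist");s=camera("side")
a=cv2.resize(w["image"][140:240,260:380],(480,400),interpolation=cv2.INTER_CUBIC);b=cv2.resize(s["image"][200:290,290:380],(300,400),interpolation=cv2.INTER_CUBIC)
save("w7.png",np.hstack([a,b]))
E
```

```text
t 17.55 pos [0.4674 0.0217 0.1319] rot [ 3.141 -0.     1.455] grip 0.0197 60.5 F [ 0.4 -0.5 -1. ]
tool mm [-1.  -0.1 11.1]
```

View pics/w7.png

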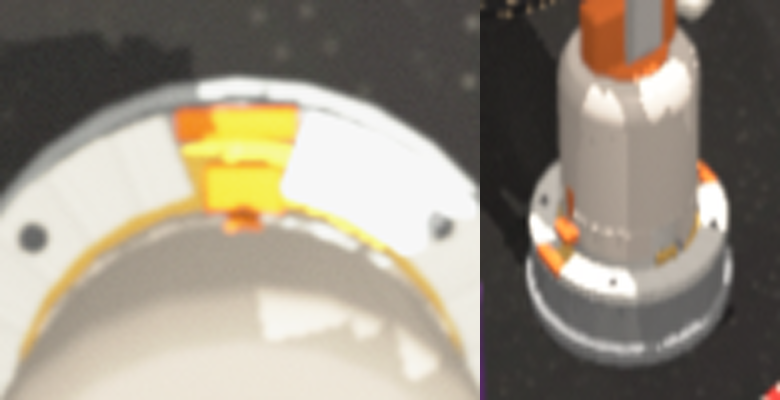

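The lug is at (246,185) over a slot spanning 185–293, about 1.5 mm to the right but within the play. I'll shift slightly and lower gently.

Emit:
{"op": "jog_arm", "data": {"rows": [[[0, -0.001, 0.001], 0, 0.01], [[0, 0, 0.002], 0, 0.01], [[0, 0, 0.002], 0, 0.01], [[0, 0, 0.002], 0, 0.01], [[0, 0, 0.001], 0, 0.01], [[0, 0, 0], 0, 0.01]]}}

```text
time_s: 18.15
ee_pos: [0.4663, 0.0215, 0.1233]
eef_rot: [3.141, 0.0, 1.454]
force: [1.5, -0.4, -2.6]
grip_width: 0.0197
grip_force: 60.3
```

Emit:
{"op": "jog_arm", "data": {"rows": [[[0, 0, 0.0015], 0, 0.01], [[0, 0, 0.0015], 0, 0.01], [[0, 0, 0.0015], 0, 0.01], [[0, 0, 0.0015], 0, 0.01], [[0, 0, 0.0015], 0, 0.01], [[0, 0, 0.0015], 0, 0.01], [[0, 0, 0.001], 0, 0.01], [[0, 0, 0], 0, 0.01]]}}

```text
time_s: 18.82
ee_pos: [0.4663, 0.0216, 0.1134]
eef_rot: [3.141, -0.0, 1.454]
force: [2.0, -0.0, 4.8]
grip_width: 0.0194
grip_force: 60.7
```

Emit:
{"op": "jog_arm", "data": {"rows": [[[0, 0, 0], 4, 0.01], [[0, 0, 0], 5, 0.01], [[0, 0, 0], 5, 0.01], [[0, 0, 0], 5, 0.01], [[0, 0, 0], 5, 0.01], [[0, 0, 0], 6, 0.01], [[0, 0, 0], 0, 0.01]]}}

```text
time_s: 19.4
ee_pos: [0.4662, 0.0216, 0.1135]
eef_rot: [3.142, 0.0, 0.925]
force: [-0.1, -0.4, 3.8]
grip_width: 0.0197
grip_force: 60.8
```

```bash
python3 - <<'E'
from h import *
rel(.4672,.0208,.1208);o=get_obs();print(np.round(o["moment"],3),o["qpos"])
E
```

```text
t 19.4 pos [0.4662 0.0216 0.1135] rot [3.142 0.    0.925] grip 0.0197 60.8 F [-0.1 -0.4  3.8]
tool mm [-0.   1.3 -7.3]
[-0.166 -0.032  0.095] [-3.22073750e-02  2.19864997e-01  1.85248184e+00 -7.61853247e-05
  1.06928137e+00  6.13204777e-01]
```

Emit:
{"op": "jog_arm", "data": {"rows": [[[0, 0, 0], 6, 0.01], [[0, 0, 0], 6, 0.01], [[0, 0, 0], 6, 0.01], [[0, 0, 0], 6, 0.01], [[0, 0, 0], 6, 0.01], [[0, 0, 0], 6, 0.01], [[0, 0, 0], 6, 0.01], [[0, 0, 0], 5, 0.01], [[0, 0, 0], 0, 0.01], [[0, 0, 0], 0, 0.01]]}}

```text
time_s: 20.23
ee_pos: [0.4664, 0.0217, 0.1136]
eef_rot: [-3.141, -0.001, 0.115]
force: [2.1, 1.5, 6.2]
grip_width: 0.0194
grip_force: 60.7
```

```bash
python3 - <<'E'
from h import *
rel(.4672,.0208,.1208);o=get_obs();print(np.round(o["moment"],3),o["qpos"])
E
```

```text
t 20.23 pos [0.4664 0.0217 0.1136] rot [-3.141e+00 -1.000e-03  1.150e-01] grip 0.0194 60.7 F [2.1 1.5 6.2]
tool mm [ 0.7  1.  -7.2]
[ 0.457 -0.347  0.302] [-3.20375947e-02  2.19867439e-01  1.85233502e+00  2.88521747e-04
  1.06886052e+00  1.42337765e+00]
```

Emit:
{"op": "jog_arm", "data": {"rows": [[[0, 0, 0], 3, 0.01], [[0, 0, 0], 3, 0.01], [[0, 0, 0], 3, 0.01], [[0, 0, 0], 2, 0.01], [[0, 0, 0], 0, 0.01], [[0, 0, 0], 0, 0.01]]}}

```text
time_s: 20.73
ee_pos: [0.4664, 0.0217, 0.1136]
eef_rot: [-3.141, -0.001, -0.077]
force: [2.5, 1.5, 4.3]
grip_width: 0.0199
grip_force: 60.9
```

```bash
python3 - <<'E'
from h import *
rel(.4672,.0208,.1208);o=get_obs();print(np.round(o["moment"],3),o["qpos"])
w=camera("wrist");s=camera("side")
a=cv2.resize(w["image"][130:350,190:450],(474,400));b=cv2.resize(s["image"][200:290,290:380],(300,400),interpolation=cv2.INTER_CUBIC)
save("w8.png",np.hstack([a,b]))
E
```

```text
t 20.73 pos [0.4664 0.0217 0.1136] rot [-3.141e+00 -1.000e-03 -7.700e-02] grip 0.0199 60.9 F [2.5 1.5 4.3]
tool mm [ 0.9  0.8 -7.2]
[ 0.597 -0.576  0.616] [-3.20098328e-02  2.19927679e-01  1.85233903e+00  1.30400756e-04
  1.06880815e+00  1.61604167e+00]
```

View pics/w8.png

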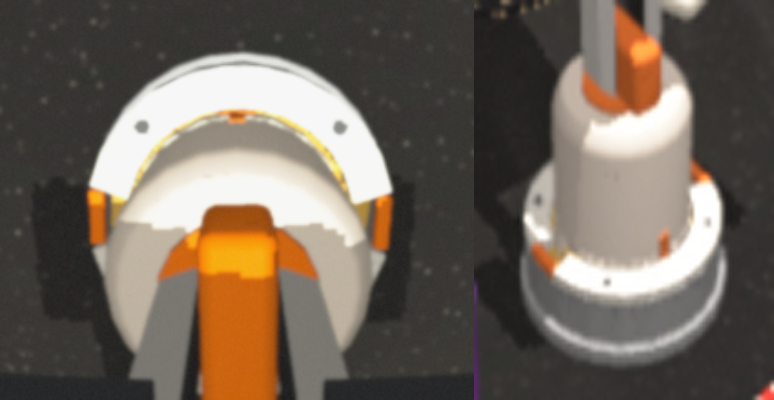

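The cap is turned about 88° with its lug under the collar (237,117). The moment jumped to 0.62 N m, so it is at the stop, and the grip is firm and aligned. Handing in.

```bash
python3 -c "
from h import *
print(hand_in())"
```

```text
the job is handed in; nothing more can be done
None
```

I packed the pot and handed the job in at about 21 s: both cups stand inside, and the cap is pushed down, turned about 88° clockwise to its stop and still held in the grip; the hand-in returned no verdict.

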